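# Tip the onions into the crate and close it up

### The job

Lift the outer end of the green sorting tray by its bar so that all four onions slide off into the wooden crate, without handling the onions, and let the tray back down level. Then shut the lid fully flat on the crate, and only after that swing the clamp all the way down onto the lid. Leave the bottle, cup, brush and bowl where they stand.

Things in the scene. Friction and masses are not known exactly. Their poses are not given: they have to be found in the camera images.
- crate: Light wooden storage crate, open on top, fixed to the bench: outer 180 x 180 x 110 mm high, walls 8 mm, floor 8 mm. Origin: centre of its underside on the bench; z up. The sorting tray is on its -y side, the lid hinge on its +y side, the clamp on its -x side, which faces the robot. A wooden stand below the tray reaches from the crate to y = -215 mm.
- lid (a joint): Plywood lid of the crate, 180 x 178 mm, outer face 11 mm over the hinge axis, with two battens 8 mm higher, 16 mm wide, parallel to the hinge, centred 22 and 166 mm from its axis. Hinge angle in rad: 0 = shut flat on the rim, grows as it opens, 1.57 upright, up to 1.9 leaning away over +y. The hinge is stiff: the lid stays where it is left and takes 3 to 6 N at its edge to move.
- lid_hinge (a point): Middle of the lid's hinge axis, on the crate's +y rim, 92 mm from the crate's centre and 110 mm above the bench; axes as the lid's: when shut they are parallel to the crate's, the lid reaching from here to its -y and z being the normal of its outer face; the hinge axis is x.
- lid_edge (a point): Middle of the lid's free edge, on the outer face, 180 mm from the hinge axis; axes as the lid's.
- tray (a joint): Green painted sorting tray holding the onions, pivoted on the crate's -y rim: floor 150 (x) x 140 (y) mm, 5 mm thick, walls to 35 mm above its underside on three sides, open towards the crate. Hinge angle in rad: 0 = level, resting on its stand; grows to 1.2 as its outer end is lifted. It sinks back by itself when let go. Weighs 0.4 kg.
- tray_pivot (a point): Middle of the tray's pivot axis, at the underside of its open end, 96 mm from the crate's centre and 113 mm above the bench; axes as the tray's (parallel to the crate's when level, the tray reaching to -y); the pivot axis is x.
- tray_bar (a point): Middle of the steel lifting bar at the tray's outer end: round, 10 mm thick, 100 mm long along x, its middle 182 mm from the pivot and 12 mm above the tray's underside, 37 mm clear of the tray's end wall; 125 mm above the bench when the tray is level. Axes as the tray's.
- clamp (a joint): Hold-down clamp on the crate's -x wall: dark steel arm 85 mm long, 20 mm wide with a red cross grip at its end. Hinge angle in rad: 0 = lying level over the shut lid with its rubber foot on it; grows as it swings up and back, 1.57 upright, 1.9 leaning towards -x. It stays where it is left; about 2 N at the grip moves it.
- clamp_hinge (a point): Middle of the clamp's hinge axis, 96 mm from the crate's centre on its -x side, 126 mm above the bench; the hinge axis is y. At 0 the axes are parallel to the crate's and the arm reaches to +x.
- clamp_grip (a point): Centre of the clamp's red cross grip: round, 16 mm thick, 70 mm long along y, 85 mm from the hinge axis and 3 mm above it when down.
- juice: Tall closed bottle of red juice, 72 mm diameter, 200 mm high, standing on the bench. Origin: centre of its underside.
- cup: Steel cup, 76 mm diameter, 85 mm high, standing on the bench. Origin: centre of its underside.
- brush: Hand brush lying on the bench, handle to its -x. Origin: on its underside, near the middle of its length.
- basket: Shallow wooden bowl, 140 mm diameter, 60 mm high, empty, on the bench. Origin: centre of its underside.
- onion0: Yellow-brown onion: bulb 48 mm thick, 50 mm high with its neck, about 60 g, standing on the tray at the start. Origin: centre of its root end (underside).
- onion0_mid (a point): Middle of the bulb of onion0, 18 mm above its root end.
- onion1: Yellow-brown onion: bulb 48 mm thick, 50 mm high with its neck, about 60 g, standing on the tray at the start. Origin: centre of its root end (underside).
- onion1_mid (a point): Middle of the bulb of onion1, 18 mm above its root end.
- onion2: Yellow-brown onion: bulb 48 mm thick, 50 mm high with its neck, about 60 g, standing on the tray at the start. Origin: centre of its root end (underside).
- onion2_mid (a point): Middle of the bulb of onion2, 18 mm above its root end.
- onion3: Red onion: bulb 48 mm thick, 50 mm high with its neck, about 60 g, standing on the tray at the start. Origin: centre of its root end (underside).
- onion3_mid (a point): Middle of the bulb of onion3, 18 mm above its root end.
Not all that is in view belongs to the job. What is shaped like the onion3 but blue, purple or white is not meant.

How it is judged:
By the outcome, as a careful person would: the job done as asked, in the order asked, and still so for the second after the job is handed in, with the robot touching nothing.
It also fails if it takes over 72 s, if anything falls off the work surface, if the arm or the gripper's body presses on something with over 40 N, if the wrist force passes 120 N, or if a joint passes its speed limit or range.

### The arm

A 6-joint arm with a two-finger parallel gripper is mounted at the origin on the work surface. World frame = base frame: x ahead of the robot, y to its left, z up, the work surface at z = 0. Lengths are in m, angles in rad, forces in N, time in s.
With the tool pointing down it reaches from about 0.275 to 0.85 m from the base axis. Payload 19 kg.
Tool frame: the origin (TCP) lies where the fingers leave the gripper's body, on its centre line; the fingertips stand 73 mm ahead of it and the grasp point (between the pads) lies 54 mm ahead of it (r.grip_point_offset is the distance from the TCP to the grasp point, in m); z points along the fingers, y is the direction in which the jaws open and shut (so a half turn about z gives the same grasp; the last joint's range is limited). The gripper opens to 85 mm and grips with 20 to 120 N. Pads are 22 mm wide; open, the fingers measure 114 mm over their backs; the gripper's body (76 mm by 85 mm) begins 54 mm behind the grasp point. The pads swing forward as they close: fully open they stand 13 mm farther back than shut.
Start: joints at [0.98, 0.15, 1.437, -0, 1.554, -0.134], TCP at [0.254, 0.516, 0.304] pointing down, gripper open.
Joint ranges: [-2.8, 2.8], [-0.68, 2.1], [0.12, 2.68], [-1.39, 4.53], [0.16, 2.79], [-2.81, 2.81]. Speed limits (rad/s): [1.89, 1.89, 2.22, 3.01, 3.01, 3.01].

### API

Orientations are given as a 3x3 rotation matrix whose columns are the frame's x, y, z axes.
In Python, from plant import r gives the robot as it stands.
- The arm moves only by the tool drive_tool, never from a script. Its argument "increments" is a list of rows, each a list of 7 numbers: the finger opening in cm, from 0 to 8.54, then the shift along the tool's x, y, z in cm, then the turn, a rotation vector about the tool's x, y, z in rad. A call has 1 to 20 rows; each row is the pose to reach, as a shift and turn from the pose measured when the call began, along the tool's axes at that moment; what a row does not reach only later rows make up. A row lasts 1/10 s, in which the tool goes at most 50 mm and 8.59 degrees, less where a joint would pass 70% of its speed; a pose out of reach is approached as far as the arm can. A call with a gripper value outside its range is refused whole. The fingers move at their own pace and stop on an object; the grip force is fixed at half the most. Time passes only in rows, so rows that repeat a pose let the fingers close. It gives the time, the measured TCP pose, the force and the opening at its end, in the units of the state.
- r.sense(): the state, without advancing time (a new reading comes with each control period).
- r.capture(name): name is "scene" or "top" or "wrist"; returns (picture, depth): 420x560x3 uint8, red, green, blue; 420x560 float32, m along the optical axis (not along the pixel's ray), 0 where there is no reading.
- r.camera_model(name): a dict with "fx", "fy", "cx", "cy" (pixels), "R" (3x3) and "t" (3): a world point X has camera coordinates R X + t. Camera axes: x right, y down, z forward; pixel columns grow to the right and rows downward; lengths in m; the calibration is good to about 2 mm. A picture is of the moment at which its call begins: read the wrist's pose just before it. camera_model takes no time and is no camera call; for the wrist camera it gives the pose at the moment of the call.
- r.finish_job(): hands the job in, once; it reports no verdict.
The state is a dict: "time": time; "qpos": joint angles; "dq": joint speeds; "joint_efforts": joint torques, N m; "tcp_pos": TCP position; "tcp_rot": TCP orientation; "ft_force": force on the tool from outside, world axes, zero at the start; "torque": the same for the moment, N m; "gripper_width": finger opening in m.
Only numpy, scipy, OpenCV 4.12 (cv2) and the standard library are available. Lean on these libraries where they do the work, as an engineer would, in place of code of your own. Each camera call takes 0.05 s, during which the arm holds its last target.

## Working session

There is one attempt and no reset: what is moved stays moved. The work goes in short steps, Python scripts to look and compute and a tool call to move; the robot and the scene stay as the last step left them, time stands still between calls to the robot, and variables do not carry over. Pictures are saved under pics/ and viewed, and the job is handed in when it is done.

Besides the shell and the picture viewer there is one more tool, called after "Call:" as name(argument=value, ...) on one line, values as JSON. drive_tool: Moves the arm, as the interface text tells. Its arguments: {"type":"object","properties":{"increments":{"type":"array","items":{"type":"array","items":{"type":"number"}}}},"required":["increments"]}

```bash
ls; mkdir -p pics
python3 - <<'E'
from plant import r
import cv2,numpy as np
s=r.sense();print(s['time'],s['tcp_pos'],s['tcp_rot'],s['gripper_width'],r.grip_point_offset)
for n in("scene","top"):
    p,d=r.capture(n);cv2.imwrite(f'pics/{n}0.png',p[:,:,::-1]);np.savez(f'{n}0.npz',p=p,d=d)
    c=r.camera_model(n);print(n,c);np.savez(f'{n}_cam.npz',**c)
E
```

```text
pics
0.0 [0.25354738 0.51590999 0.30329174] [[-8.97474936e-01  4.41064974e-01 -6.53743733e-04]
 [ 4.41065432e-01  8.97474415e-01 -9.79715465e-04]
 [ 1.54600097e-04 -1.16761384e-03 -9.99999306e-01]] 0.08540642691325635 0.0539
scene {'fx': 448.7168527608401, 'fy': 448.7168527608401, 'cx': 274.0192619372635, 'cy': 212.28738981588435, 'R': array([[ 0.59137847,  0.80611451, -0.02123441],
       [ 0.50076609, -0.3877551 , -0.77387292],
       [-0.63206395,  0.44701831, -0.63298483]]), 't': array([-0.36043796, -0.21707409,  1.92984209])}
top {'fx': 434.2841235489009, 'fy': 434.2841235489009, 'cx': 275.9320779846812, 'cy': 211.8456182903676, 'R': array([[-9.13787447e-03, -9.99956920e-01, -1.63020365e-03],
       [-9.72714363e-01,  9.26685612e-03, -2.31820821e-01],
       [ 2.31825941e-01, -5.32627049e-04, -9.72757138e-01]]), 't': array([0.02788022, 0.60846568, 1.22602259])}
```

View pics/scene0.png

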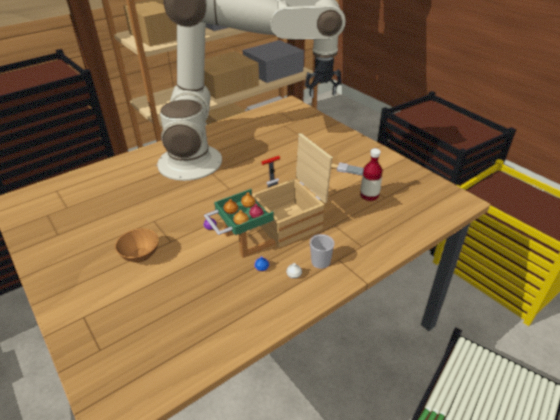

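View pics/top0.png

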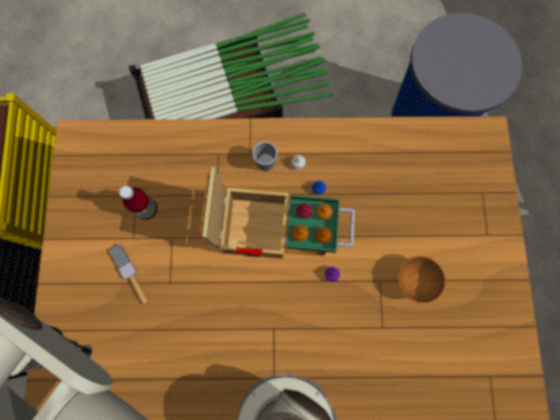

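```bash
cat > h.py <<'E'
import numpy as np,cv2
def cam(n): return dict(np.load(f'{n}_cam.npz'))
def pts(c,d,u,v):
    z=d[v,u]; X=np.stack([(u-c['cx'])/c['fx']*z,(v-c['cy'])/c['fy']*z,z],-1)
    return (X-c['t'])@c['R']
def ray(c,u,v):
    o=-c['R'].T@c['t']; q=c['R'].T@np.array([(u-c['cx'])/c['fx'],(v-c['cy'])/c['fy'],1]); return o,q
def plane(c,u,v,h):
    o,q=ray(c,u,v); return o+q*(h-o[2])/q[2]
def two(c1,p1,c2,p2):
    o1,a=ray(c1,*p1);o2,b=ray(c2,*p2)
    s=np.linalg.lstsq(np.stack([a,-b],1),o2-o1,rcond=None)[0]
    A=o1+a*s[0];B=o2+b*s[1]; return (A+B)/2,np.linalg.norm(A-B)
def proj(c,X):
    q=c['R']@np.array(X)+c['t']; return c['cx']+c['fx']*q[0]/q[2],c['cy']+c['fy']*q[1]/q[2]
E
python3 - <<'E'
from h import *
for n,(x0,y0,w,h) in {'top':(190,150,180,140),'scene':(190,130,180,140)}.items():
    z=np.load(n+'0.npz');p=z['p'];d=z['d'];c=cam(n)
    cv2.imwrite(f'pics/{n}0z.png',cv2.resize(p[y0:y0+h,x0:x0+w,::-1],None,fx=4.4,fy=4.2,interpolation=cv2.INTER_CUBIC))
    hsv=cv2.cvtColor(p,cv2.COLOR_RGB2HSV)
    m=cv2.inRange(hsv,(65,80,30),(95,255,255));m[:y0]=0;m[y0+h:]=0;m[:,:x0]=0;m[:,x0+w:]=0
    v,u=np.nonzero(m);P=pts(c,d,u,v);P=P[d[v,u]>0];print(n,'green',len(P),np.percentile(P,[2,50,98],axis=0).round(3))
    m=cv2.inRange(hsv,(0,190,130),(4,255,255))|cv2.inRange(hsv,(176,190,130),(180,255,255));m[:y0]=0;m[y0+h:]=0;m[:,:x0]=0;m[:,x0+w:]=0
    nn,l,st,ce=cv2.connectedComponentsWithStats(m)
    for i in range(1,nn):
        if st[i,4]>8:
            v,u=np.nonzero(l==i);P=pts(c,d,u,v);print('red',st[i],ce[i].round(1),np.median(P,0).round(3))
E
```

```text
top green 1364 [[ 0.484 -0.149  0.112]
 [ 0.563 -0.081  0.118]
 [ 0.635 -0.014  0.148]]
red [237 249  24   5  90] [248.8 250.9] [0.471 0.093 0.216]
scene green 629 [[ 0.486 -0.158  0.115]
 [ 0.603 -0.11   0.135]
 [ 0.641 -0.028  0.15 ]]
red [262 157  17   7  44] [270.1 159.9] [0.478 0.085 0.217]
```

View pics/top0z.png

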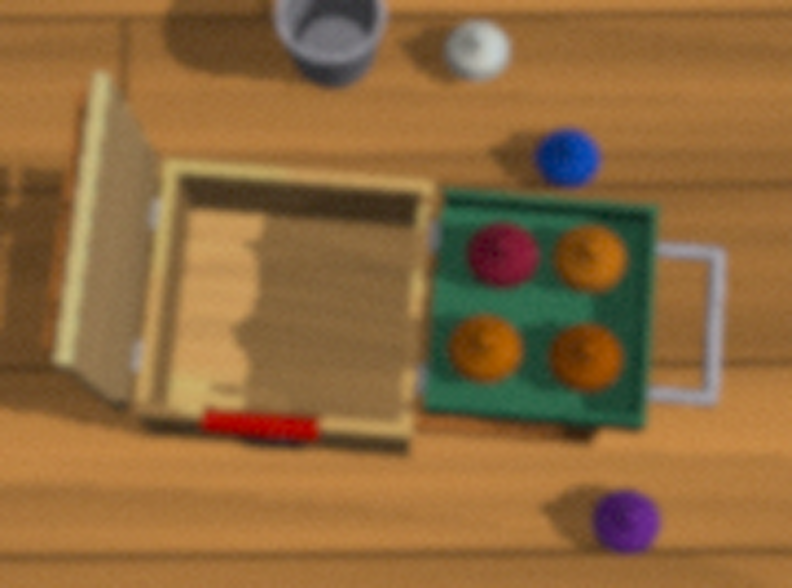

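View pics/scene0z.png

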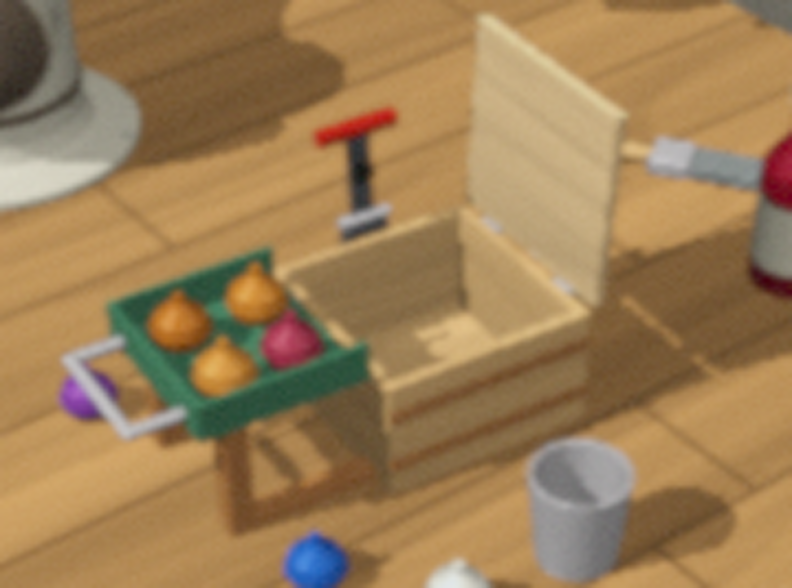

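Run:
```python
from h import *
t=cam('top');s=cam('scene')
T=lambda x,y:(190+x/4.4-.5,150+y/4.2-.5)
S=lambda x,y:(190+x/4.4-.5,130+y/4.2-.5)
for n,a,b in [('barfar',(718,248),(127,432)),('barnear',(711,400),(70,358)),('gripL',(205,420),(392,117)),('gripR',(318,427),(320,136)),
 ('lidtopfar',(101,75),(620,117)),('lidtopnear',(62,362),(485,18)),('trayfarouter',(657,206),(200,433)),('traynearouter',(642,428),(113,308))]:
    print(n,*[x.round(4) for x in two(t,T(*a),s,S(*b))])
for a in [(163,160),(435,180),(410,450),(138,420)]: print(plane(t,*T(*a),.11).round(4))
z=np.load('top0.npz')
# onions
for a in [(503,254),(590,258),(485,348),(587,357)]:
    u,v=map(int,T(*a));print(pts(t,z['d'],np.array([u]),np.array([v])).round(3))
```

```text
barfar [ 0.6013 -0.1994  0.1291] 0.0054
barnear [ 0.4982 -0.1888  0.1263] 0.0022
gripL [0.475  0.1257 0.2099] 0.0031
gripR [0.4697 0.0594 0.215 ] 0.0014
lidtopfar [0.6739 0.181  0.2874] 0.0033
lidtopnear [0.4984 0.1988 0.2869] 0.0025
trayfarouter [ 0.632  -0.1601  0.1283] 0.0029
traynearouter [ 0.4786 -0.1408  0.1399] 0.0008
[0.6741 0.1666 0.11  ]
[ 0.6578 -0.0147  0.11  ]
[0.4692 0.0043 0.11  ]
[0.4911 0.1795 0.11  ]
[[ 0.595 -0.053  0.162]]
[[ 0.591 -0.108  0.164]]
[[ 0.529 -0.04   0.165]]
[[ 0.523 -0.103  0.165]]
```

```bash
cat >> h.py <<'E'
from scipy.spatial.transform import Rotation as Ro
YAW=-0.102
ex=np.array([np.cos(YAW),np.sin(YAW),0]);ey=np.array([-np.sin(YAW),np.cos(YAW),0]);ez=np.array([0,0,1.])
def Rdown(jaw): # jaw 'y' or 'x' : jaw axis along crate axis
    y=ey if jaw=='y' else ex
    z=-ez; return np.stack([np.cross(y,z),y,z],1)
def inc(s,P,R,best=False):
    R0=np.array(s['tcp_rot']);d=R0.T@(np.array(P)-s['tcp_pos'])*100
    return d.round(2),Ro.from_matrix(R0.T@R).as_rotvec().round(3)
E
python3 - <<'E'
from plant import r
from h import *
s=r.sense()
for P in [(.26,.45,.42),(.45,.1,.42),(.55,-.194,.40),(.55,-.194,.32)]:
    print(P,*inc(s,P,Rdown('y')))
E
```

```text
(0.26, 0.45, 0.42) [ -3.48  -5.65 -11.66] [-0.001 -0.    -0.355]
(0.45, 0.1, 0.42) [-35.97 -28.68 -11.64] [-0.001 -0.    -0.355]
(0.55, -0.194, 0.4) [-57.92 -50.65  -9.62] [-0.001 -0.    -0.355]
(0.55, -0.194, 0.32) [-57.92 -50.64  -1.62] [-0.001 -0.    -0.355]
```

Call:
drive_tool(increments=[[4,-2,-3,-5,0,0,-0.1],[4,-4,-6,-10,0,0,-0.2],[4,-7,-8,-11.6,0,0,-0.355],[4,-11,-11,-11.6,0,0,-0.355],[4,-15,-14,-11.6,0,0,-0.355],[4,-19,-17,-11.6,0,0,-0.355],[4,-23,-20,-11.6,0,0,-0.355],[4,-27,-23,-11.6,0,0,-0.355],[4,-31,-26,-11.6,0,0,-0.355],[4,-35,-29,-11.6,0,0,-0.355],[4,-39,-32.5,-11.6,0,0,-0.355],[4,-43,-36,-11.6,0,0,-0.355],[4,-46,-40,-11.6,0,0,-0.355],[4,-50,-43,-11.6,0,0,-0.355],[4,-54,-47,-11.6,0,0,-0.355],[4,-57.9,-50.6,-9,0,0,-0.355],[4,-57.9,-50.6,-5,0,0,-0.355],[4,-57.9,-50.6,-1.6,0,0,-0.355],[4,-57.9,-50.6,-1.6,0,0,-0.355],[4,-57.9,-50.6,-1.6,0,0,-0.355]])

```text
time: 2.1
tcp_pos: [0.55, -0.1933, 0.3208]
tcp_rot: [[-0.995, 0.102, -0.001], [0.102, 0.995, -0.001], [0.001, -0.001, -1.0]]
ft_force: [-0.2, -0.4, 0.5]
gripper_width: 0.04
```

```bash
cat > cap.py <<'E'
import sys
from plant import r
from h import *
def cap(n,tag,crop=None,k=1):
    c=r.camera_model(n) ; p,d=r.capture(n);np.savez(f'{tag}.npz',p=p,d=d,**{'c_'+a:b for a,b in c.items()})
    q=p[:,:,::-1]
    if crop: x,y,w,h=crop;q=cv2.resize(q[y:y+h,x:x+w],None,fx=k,fy=k,interpolation=cv2.INTER_CUBIC)
    cv2.imwrite(f'pics/{tag}.png',q);return p,d,c
E
python3 - <<'E'
from cap import *
s=r.sense();print(s['time'],s['tcp_pos'],s['tcp_rot'].round(3),s['gripper_width'],s['ft_force'].round(1),s['qpos'].round(2))
cap('wrist','w1')
E
```

```text
2.1 [ 0.54998898 -0.1933009   0.32081062] [[-0.995  0.102 -0.001]
 [ 0.102  0.995 -0.001]
 [ 0.001 -0.001 -1.   ]] 0.04002103774328696 [-0.2 -0.4  0.5] [-0.47  0.16  1.39 -0.    1.59 -1.94]
```

View pics/w1.png

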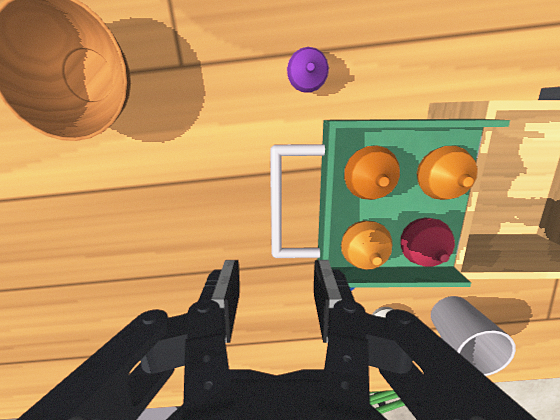

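Run:
```python
from h import *
z=np.load('w1.npz');c={k[2:]:z[k] for k in z.files if k.startswith('c_')}
d=z['d']
for u,v in [(276,148),(276,200),(276,256)]:
    print(plane(c,u,v,.128).round(4),pts(c,d,np.array([u]),np.array([v])).round(4))
t=cam('top');T=lambda x,y:(190+x/4.4-.5,150+y/4.2-.5)
for a,w in[((718,248),(276,256)),((711,400),(276,148)) ]: print(two(t,T(*a),c,w))
P=pts(c,d,np.full(80,276),np.arange(160,240));print(np.polyfit(P[:,0],P[:,1],1),P.mean(0))
```

```text
[ 0.4993 -0.188   0.128 ] [[ 0.4991 -0.1879  0.1297]]
[ 0.5461 -0.1927  0.128 ] [[ 0.5456 -0.1927  0.1294]]
[ 0.603  -0.1985  0.128 ] [[ 0.6026 -0.1985  0.1286]]
(array([ 0.60355634, -0.19809854,  0.1262204 ]), np.float64(0.001181929846631408))
(array([ 0.49941537, -0.18809367,  0.12440276]), np.float64(0.000766046111925513))
[-0.10197154 -0.13704008] [ 0.54567872 -0.19268378  0.12960969]
```

Call:
drive_tool(increments=[[3,0,0,2,0,0,0],[3,0,0,5,0,0,0],[3,0,0,8,0,0,0],[3,0,0,11,0,0,0],[3,0,0,13,0,0,0],[3,0,0,14.2,0,0,0],[3,0,0,14.2,0,0,0],[0,0,0,14.2,0,0,0],[0,0,0,14.2,0,0,0],[0,0,0,14.2,0,0,0],[0,0,0,14.2,0,0,0],[0,0,0,14.2,0,0,0]])

```text
time: 3.35
tcp_pos: [0.5511, -0.1937, 0.1823]
tcp_rot: [[-0.995, 0.101, 0.004], [0.101, 0.995, -0.003], [-0.004, -0.003, -1.0]]
ft_force: [0.1, 0.6, 6.7]
gripper_width: 0.0077
```

Run:
```python
from cap import *
cap('wrist','w2')
s=r.sense();print(s['tcp_pos'],s['ft_force'],s['torque'],s['gripper_width'])
```

```text
[ 0.55114552 -0.1936639   0.18225945] [0.35840338 1.3880618  6.89691427] [0.07088376 0.07941723 0.10832818] 0.007824378114948353
```

View pics/w2.png

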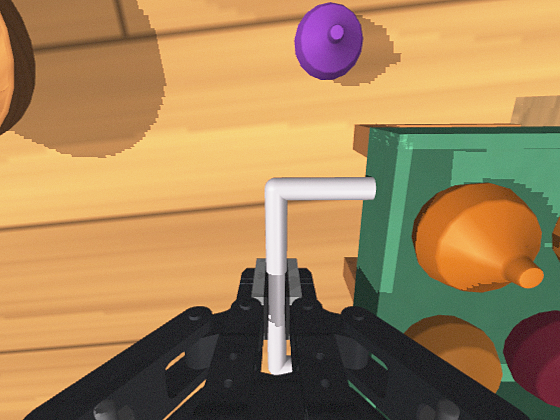

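Call:
drive_tool(increments=[[0,0,0.05,-0.9,0,0,0],[0,0,0.2,-1.8,0,0,0],[0,0,0.4,-2.7,0,0,0],[0,0,0.6,-3.6,0,0,0],[0,0,0.9,-4.5,0,0,0],[0,0,1.15,-5.3,0,0,0],[0,0,1.5,-6.2,0,0,0],[0,0,1.9,-7.0,0,0,0],[0,0,1.9,-7.0,0,0,0]])

```text
time: 4.3
tcp_pos: [0.5529, -0.1746, 0.2539]
tcp_rot: [[-0.995, 0.101, 0.005], [0.101, 0.995, -0.005], [-0.006, -0.004, -1.0]]
ft_force: [-1.5, -8.6, 0.6]
gripper_width: 0.0075
```

Run:
```python
from cap import *
cap('scene','s2',(150,90,240,180),3.2)
```

```text
(no output)
```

View pics/s2.png

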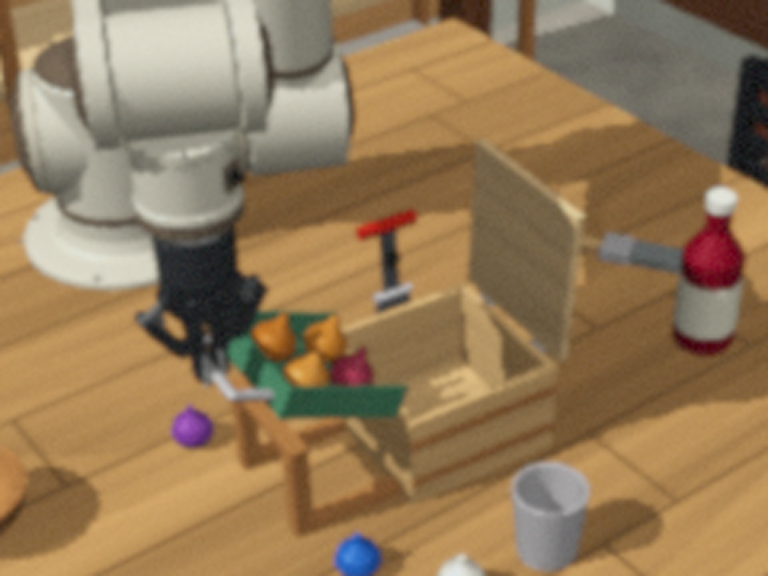

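Call:
drive_tool(increments=[[0,0,0.4,-0.8,0,0,0],[0,0,0.9,-1.6,0,0,0],[0,0,1.4,-2.35,0,0,0],[0,0,1.95,-3.05,0,0,0],[0,0,1.95,-3.05,0,0,0],[0,0,2.5,-3.75,0,0,0],[0,0,3.1,-4.45,0,0,0],[0,0,3.1,-4.45,0,0,0],[0,0,3.1,-4.45,0,0,0],[0,0,3.1,-4.45,0,0,0]])

```text
time: 5.35
tcp_pos: [0.5557, -0.1442, 0.2987]
tcp_rot: [[-0.995, 0.101, 0.006], [0.101, 0.995, -0.006], [-0.007, -0.006, -1.0]]
ft_force: [-2.7, -7.9, 4.8]
gripper_width: 0.0077
```

Run:
```python
from cap import *
cap('scene','s3',(150,90,240,180),3.2)
```

```text
(no output)
```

View pics/s3.png

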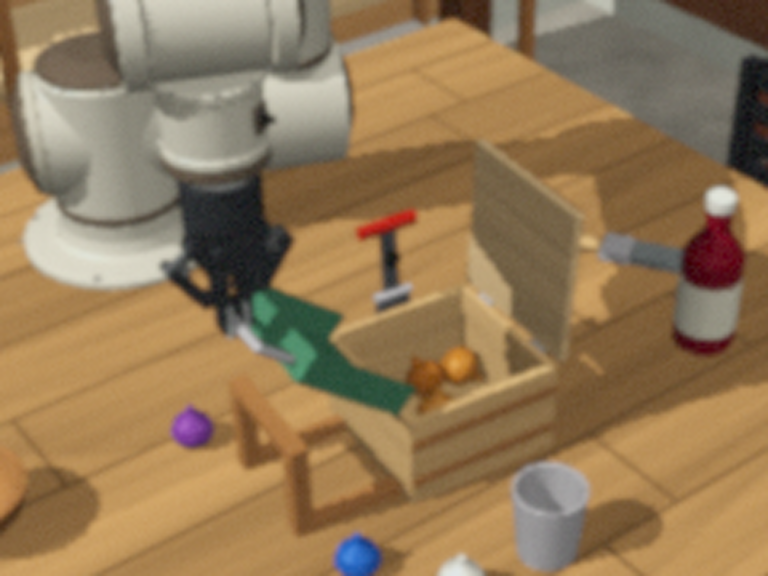

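Run:
```python
from cap import *
cap('top','t3',(190,150,180,140),4.2)
cap('wrist','w3')
```

```text
(no output)
```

View pics/t3.png

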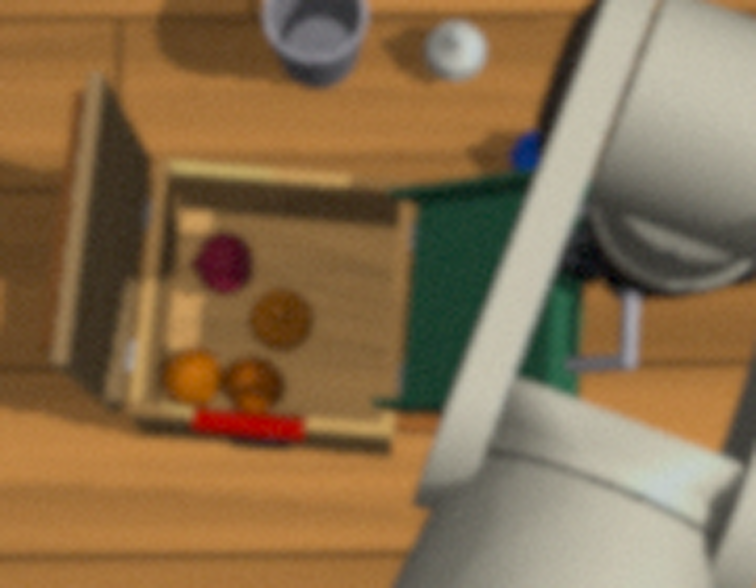

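View pics/w3.png

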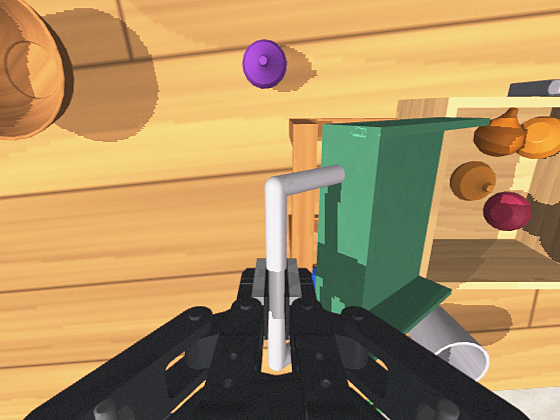

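Call:
drive_tool(increments=[[0,0,-0.6,0.7,0,0,0],[0,0,-1.2,1.4,0,0,0],[0,0,-1.7,2.1,0,0,0],[0,0,-2.2,2.9,0,0,0],[0,0,-2.7,3.7,0,0,0],[0,0,-3.1,4.5,0,0,0],[0,0,-3.5,5.3,0,0,0],[0,0,-3.85,6.1,0,0,0],[0,0,-4.15,7.0,0,0,0],[0,0,-4.4,7.9,0,0,0],[0,0,-4.65,8.8,0,0,0],[0,0,-4.8,9.7,0,0,0],[0,0,-4.9,10.6,0,0,0],[0,0,-5.0,11.4,0,0,0],[0,0,-5.0,11.6,0,0,0],[0,0,-5.0,11.6,0,0,0],[3,0,-5.0,11.6,0,0,0],[3,0,-5.0,11.6,0,0,0],[3,0,-5.0,11.6,0,0,0],[3,0,-5.0,11.6,0,0,0]])

```text
time: 7.5
tcp_pos: [0.5513, -0.1949, 0.1827]
tcp_rot: [[-0.995, 0.101, 0.006], [0.101, 0.995, -0.006], [-0.006, -0.006, -1.0]]
ft_force: [-0.4, 0.1, -0.4]
gripper_width: 0.0301
```

Run:
```python
from plant import r
from h import *
s=r.sense()
for P in [(.551,-.195,.46),(.5959,.2452,.46),(.5959,.2452,.35)]:
    print(P,*inc(s,P,Rdown('x')))
```

```text
(0.551, -0.195, 0.46) [ -0.15  -0.17 -27.73] [1.000e-03 9.000e-03 1.571e+00]
(0.5959, 0.2452, 0.46) [ -0.15  44.08 -27.98] [1.000e-03 9.000e-03 1.571e+00]
(0.5959, 0.2452, 0.35) [ -0.08  44.14 -16.98] [1.000e-03 9.000e-03 1.571e+00]
```

Call:
drive_tool(increments=[[3,0,0,-3,0,0,0],[3,0,0,-7,0,0,0],[2,0,0,-12,0,0,0],[0,0,0,-17,0,0.004,0.14],[0,0,1,-22,0,0.005,0.28],[0,0,4,-26,0,0.006,0.42],[0,0,8,-28,0,0.007,0.56],[0,0,12,-28,0,0.008,0.7],[0,0,16,-28,0,0.009,0.84],[0,0,20,-28,0,0.009,0.98],[0,0,24.5,-28,0,0.009,1.12],[0,0,29,-28,0,0.009,1.26],[0,0,33,-28,0,0.009,1.4],[0,0,37,-28,0,0.009,1.571],[0,0,41,-28,0,0.009,1.571],[0,0,44.1,-28,0,0.009,1.571],[0,0,44.1,-24,0,0.009,1.571],[0,-0.1,44.1,-20,0,0.009,1.571],[0,-0.1,44.1,-17,0,0.009,1.571],[0,-0.1,44.1,-17,0,0.009,1.571]])

```text
time: 9.5
tcp_pos: [0.5954, 0.2445, 0.3458]
tcp_rot: [[0.102, 0.995, -0.006], [0.995, -0.102, -0.002], [-0.003, -0.006, -1.0]]
ft_force: [-0.3, -0.4, -1.5]
gripper_width: 0.0
```

Run:
```python
from cap import *
cap('scene','s4',(150,90,240,180),3.2)
cap('top','t4',(170,130,200,150),4)
s=r.sense();print(s['tcp_pos'],s['tcp_rot'].round(3),s['qpos'].round(2))
H=np.array([.5887,.1746,.11])
R=Rdown('x')
for th in [1.62,1.5,1.4,1.3,1.2,1.1,1.0,.9,.8,.7,.6,.5,.4,.3,.2,.1,0]:
    u=-ey*np.cos(th)+ez*np.sin(th);n=ey*np.sin(th)+ez*np.cos(th)
    P=H+.166*u+.019*n+.011*ey+.073*ez
    print(th,*inc(s,P,R))
```

```text
[0.59615847 0.24473124 0.35124921] [[ 0.102  0.995  0.001]
 [ 0.995 -0.102  0.   ]
 [ 0.     0.001 -1.   ]] [ 0.27  0.29  1.18 -0.    1.68  0.37]
1.62 [-3.24 -0.03  0.34] [ 0.001 -0.     0.   ]
1.5 [-5.23 -0.03  0.13] [ 0.001 -0.     0.   ]
1.4 [-6.9  -0.03  0.14] [ 0.001 -0.     0.   ]
1.3 [-8.56 -0.03  0.32] [ 0.001 -0.     0.   ]
1.2 [-10.2   -0.03   0.66] [ 0.001 -0.     0.   ]
1.1 [-11.79  -0.03   1.17] [ 0.001 -0.     0.   ]
1.0 [-13.32  -0.03   1.83] [ 0.001 -0.     0.   ]
0.9 [-14.78  -0.03   2.64] [ 0.001 -0.     0.   ]
0.8 [-16.16  -0.03   3.59] [ 0.001 -0.     0.   ]
0.7 [-17.43  -0.03   4.67] [ 0.001 -0.     0.   ]
0.6 [-18.58  -0.04   5.88] [ 0.001 -0.     0.   ]
0.5 [-19.61  -0.04   7.2 ] [ 0.001 -0.     0.   ]
0.4 [-20.5   -0.04   8.61] [ 0.001 -0.     0.   ]
0.3 [-21.25  -0.04  10.1 ] [ 0.001 -0.     0.   ]
0.2 [-21.85  -0.04  11.66] [ 0.001 -0.     0.   ]
0.1 [-22.28  -0.04  13.27] [ 0.001 -0.     0.   ]
0 [-22.56  -0.05  14.92] [ 0.001 -0.     0.   ]
```

View pics/s4.png

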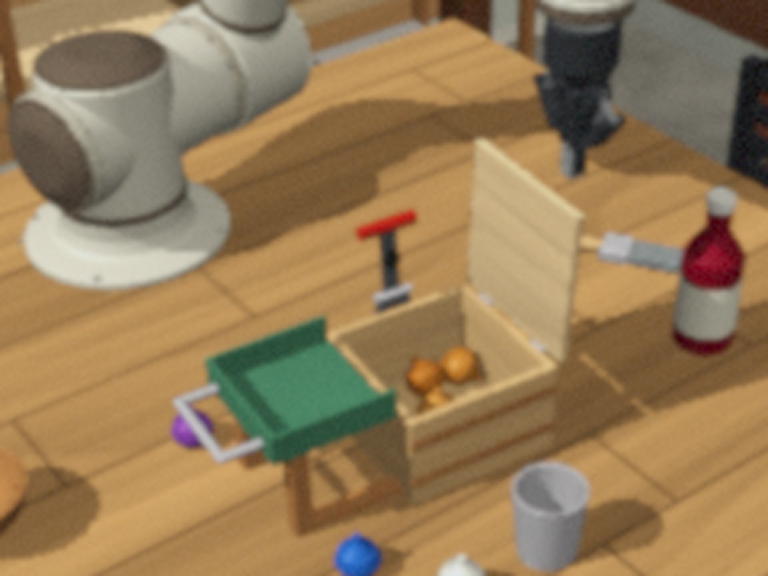

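View pics/t4.png

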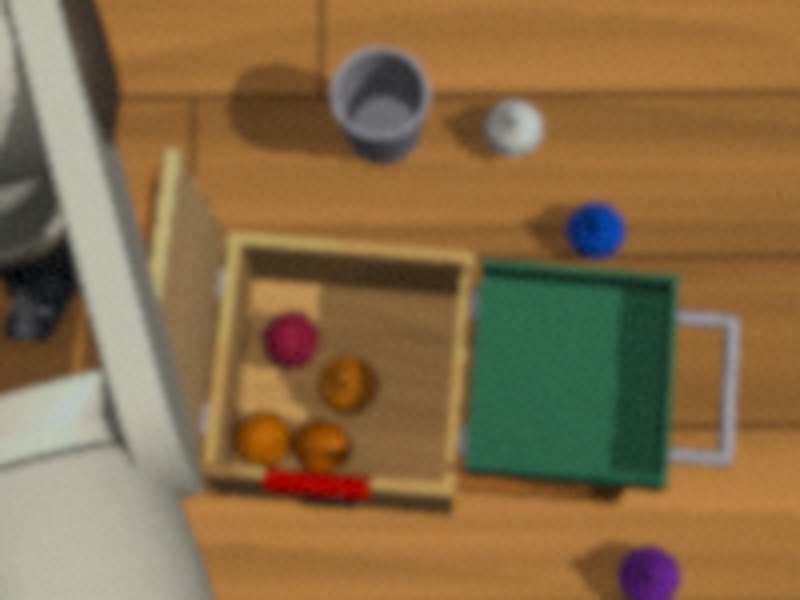

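Call:
drive_tool(increments=[[0,-2,0,0.6,0,0,0],[0,-3.2,0,0.9,0,0,0],[0,-5.2,0,0.8,0,0,0],[0,-6.9,0,0.7,0,0,0],[0,-8.6,0,0.8,0,0,0],[0,-10.2,0,1.1,0,0,0],[0,-11.8,0,1.5,0,0,0],[0,-13.3,0,2.0,0,0,0],[0,-14.8,0,2.7,0,0,0],[0,-16.2,0,3.6,0,0,0],[0,-17.4,0,4.7,0,0,0],[0,-18.6,0,5.9,0,0,0],[0,-18.6,0,5.9,0,0,0]])

```text
time: 10.9
tcp_pos: [0.5768, 0.0582, 0.29]
tcp_rot: [[0.103, 0.995, -0.002], [0.995, -0.103, -0.0], [-0.001, -0.002, -1.0]]
ft_force: [-0.5, 0.4, -0.5]
gripper_width: -0.0002
```

Run:
```python
from cap import *
cap('scene','s5',(150,90,240,180),3.2)
s=r.sense();print(s['tcp_pos'],s['ft_force'])
H=np.array([.5887,.1746,.11])
R=Rdown('x')
for th in [.6,.5,.4,.3,.2,.1,0]:
    u=-ey*np.cos(th)+ez*np.sin(th);n=ey*np.sin(th)+ez*np.cos(th)
    P=H+.166*u+.019*n+.011*ey+.073*ez
    print(th,*inc(s,P,R))
```

```text
[0.5770353  0.05897205 0.29117989] [ 0.39579826  0.38598963 -0.00711333]
0.6 [ 0.09 -0.02 -0.12] [-0.001  0.    -0.001]
0.5 [-0.94 -0.02  1.19] [-0.001  0.    -0.001]
0.4 [-1.83 -0.01  2.6 ] [-0.001  0.    -0.001]
0.3 [-2.58 -0.01  4.1 ] [-0.001  0.    -0.001]
0.2 [-3.17 -0.01  5.66] [-0.001  0.    -0.001]
0.1 [-3.6  -0.01  7.27] [-0.001  0.    -0.001]
0 [-3.88 -0.01  8.92] [-0.001  0.    -0.001]
```

View pics/s5.png

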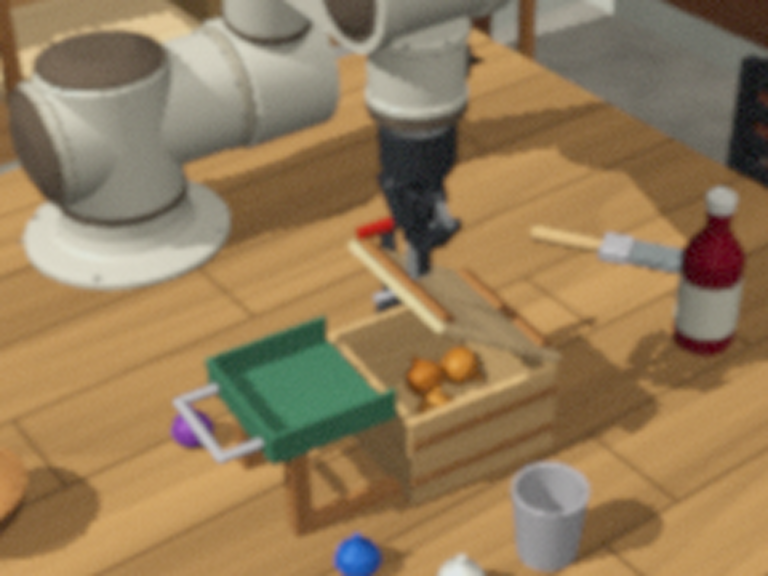

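Call:
drive_tool(increments=[[0,0.9,0,0.2,0,0,0],[0,0.9,0,1.4,0,0,0],[0,0.1,0,2.7,0,0,0],[0,-0.7,0,4.0,0,0,0],[0,-1.3,0,5.3,0,0,0],[0,-1.8,0,6.8,0,0,0],[0,-2.1,0,8.2,0,0,0],[0,-2.2,0,9.2,0,0,0],[0,-2.2,0,9.7,0,0,0],[0,-2.2,0,9.9,0,0,0]])

```text
time: 11.95
tcp_pos: [0.5746, 0.0368, 0.1933]
tcp_rot: [[0.103, 0.995, -0.001], [0.995, -0.103, -0.001], [-0.001, -0.001, -1.0]]
ft_force: [-16.2, -4.4, 37.2]
gripper_width: -0.0001
```

Run:
```python
from cap import *
cap('scene','s6',(150,90,240,180),3.2)
s=r.sense();print(s['tcp_pos'],s['ft_force'])
```

```text
[0.57450516 0.03683041 0.19350903] [-12.84822815  -5.13315023  18.19560154]
```

View pics/s6.png

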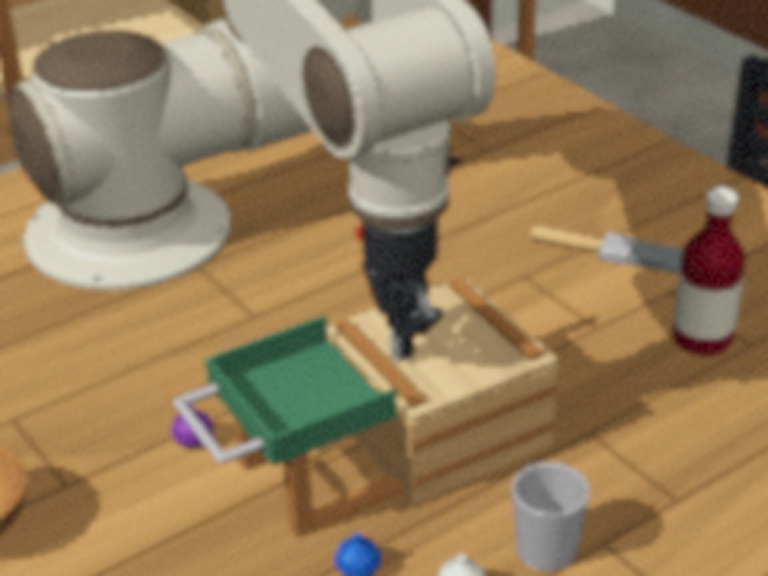

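Run:
```python
from plant import r
from h import *
s=r.sense()
for P in [(.5745,.037,.38),(.418,.0985,.38),(.418,.0985,.2775)]:
    print(P,*inc(s,P,Rdown('y')))
```

```text
(0.5745, 0.037, 0.38) [-0.000e+00 -1.000e-02 -1.865e+01] [-1.000e-03  0.000e+00 -1.572e+00]
(0.418, 0.0985, 0.38) [  4.51 -16.21 -18.65] [-1.000e-03  0.000e+00 -1.572e+00]
(0.418, 0.0985, 0.2775) [  4.52 -16.21  -8.4 ] [-1.000e-03  0.000e+00 -1.572e+00]
```

Call:
drive_tool(increments=[[0,0,0,-2,0,0,0],[0,0,0,-6,0,0,0],[0,0,0,-10.5,0,0,-0.14],[0,0,0,-15,0,0,-0.28],[0,0,-1,-18.6,0,0,-0.42],[0,1,-4,-18.6,0,0,-0.56],[0,2,-8,-18.6,0,0,-0.7],[0,3,-12,-18.6,0,0,-0.84],[0,4.5,-16.2,-18.6,0,0,-0.98],[0,4.5,-16.2,-18.6,0,0,-1.12],[0,4.5,-16.2,-18.6,0,0,-1.26],[0,4.5,-16.2,-18.6,0,0,-1.4],[0,4.5,-16.2,-18.6,0,0,-1.571],[0,4.5,-16.2,-18.6,0,0,-1.571],[0,4.5,-16.2,-18.6,0,0,-1.571]])

```text
time: 13.5
tcp_pos: [0.4181, 0.0985, 0.3796]
tcp_rot: [[-0.994, 0.106, -0.0], [0.106, 0.994, -0.001], [0.0, -0.001, -1.0]]
ft_force: [0.2, -0.2, 1.0]
gripper_width: -0.0001
```

Run:
```python
from cap import *
cap('scene','s7',(150,90,240,180),3.2)
cap('wrist','w7')
s=r.sense();print(s['tcp_pos'],s['tcp_rot'].round(3),s['ft_force'],s['qpos'].round(2))
C=np.array([.4838,.0929,.126]);R=Rdown('y')
print('pre',*inc(s,(.418,.0985,.2775),R))
for th in [1.67,1.5,1.3,1.1,.9,.7,.5,.3,.15,0]:
    u=ex*np.cos(th)+ez*np.sin(th);n=-ex*np.sin(th)+ez*np.cos(th)
    P=C+.085*u+.011*n-np.sin(th)*(.011*ex+.008*ez)+.073*ez
    print(th,P.round(3),*inc(s,P,R))
```

```text
[0.41810439 0.09848142 0.37956912] [[-0.994  0.106 -0.   ]
 [ 0.106  0.994 -0.001]
 [ 0.    -0.001 -1.   ]] [-0.48033791  0.22875522 -0.57125757] [ 0.05 -0.17  1.61 -0.    1.71 -1.41]
pre [1.000e-02 1.000e-02 1.021e+01] [-0.001 -0.    -0.004]
1.67 [0.454 0.096 0.275] [-3.56  0.14 10.5 ] [-0.001 -0.    -0.004]
1.5 [0.468 0.095 0.277] [-5.    0.15 10.3 ] [-0.001 -0.    -0.004]
1.3 [0.485 0.093 0.276] [-6.75  0.15 10.34] [-0.001 -0.    -0.004]
1.1 [0.503 0.091 0.273] [-8.49  0.16 10.69] [-0.001 -0.    -0.004]
0.9 [0.519 0.089 0.266] [-10.16   0.17  11.34] [-0.001 -0.    -0.004]
0.7 [0.534 0.088 0.257] [-11.68   0.18  12.25] [-0.001 -0.    -0.004]
0.5 [0.548 0.086 0.246] [-13.     0.18  13.39] [-0.001 -0.    -0.004]
0.3 [0.558 0.085 0.232] [-14.07   0.19  14.73] [-0.001 -0.    -0.004]
0.15 [0.564 0.085 0.221] [-14.67   0.19  15.81] [-0.001 -0.    -0.004]
0 [0.568 0.084 0.21 ] [-15.1    0.2   16.95] [-0.001 -0.    -0.004]
```

View pics/s7.png

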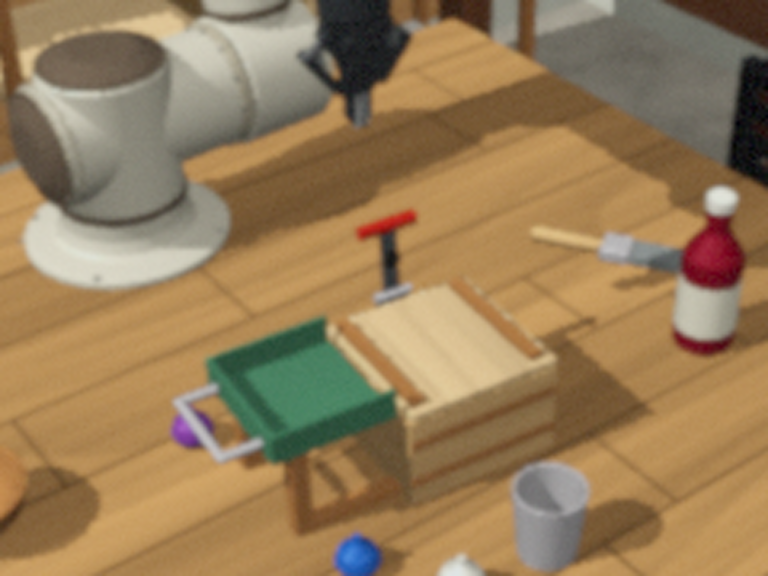

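View pics/w7.png

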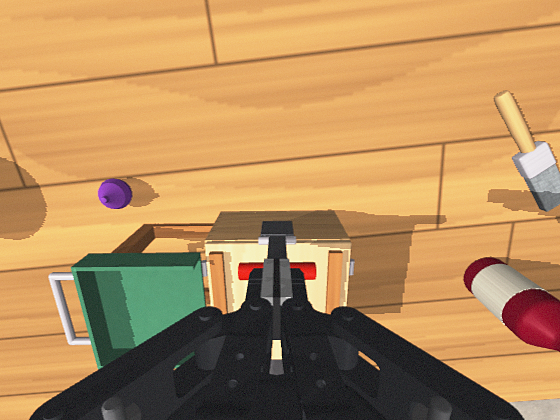

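Run:
```python
from h import *
z=np.load('w7.npz');c={k[2:]:z[k] for k in z.files if k.startswith('c_')}
p=z['p'];d=z['d'];hsv=cv2.cvtColor(p,cv2.COLOR_RGB2HSV)
m=cv2.inRange(hsv,(0,180,130),(4,255,255))|cv2.inRange(hsv,(177,180,130),(180,255,255));m[290:]=0;m[:250]=0
v,u=np.nonzero(m);P=pts(c,d,u,v);print(len(P),P.min(0),np.median(P,0),P.max(0))
for v in (262,279): print(plane(c,300,v,.2125))
z=np.load('s7.npz');c={k[2:]:z[k] for k in z.files if k.startswith('c_')}
```

```text
487 [0.33514053 0.0593402  0.21008136] [0.46920809 0.10758779 0.21598238] [0.48328866 0.12773243 0.44934501]
[0.46599002 0.11501449 0.2125    ]
[0.48328223 0.11362351 0.2125    ]
```

Call:
drive_tool(increments=[[0,0,0,4,0,0,0],[0,0,0,8,0,0,0],[0,0,0,10.2,0,0,0],[0,-2,0,10.4,0,0,0],[0,-3.6,0,10.5,0,0,0],[0,-5,0.1,10.4,0,0,0],[0,-6.8,0.1,10.4,0,0,0],[0,-8.5,0.1,10.7,0,0,0],[0,-10.2,0.1,11.3,0,0,0],[0,-11.7,0.1,12.2,0,0,0],[0,-13,0.1,13.4,0,0,0],[0,-13,0.1,13.4,0,0,0]])

```text
time: 14.8
tcp_pos: [0.5481, 0.0854, 0.2439]
tcp_rot: [[-0.994, 0.108, -0.003], [0.108, 0.994, -0.001], [0.003, -0.001, -1.0]]
ft_force: [-0.5, -0.9, -0.6]
gripper_width: -0.0001
```

Run:
```python
from cap import *
cap('scene','s8',(150,90,240,180),3.2)
s=r.sense();print(s['tcp_pos'],s['ft_force'])
C=np.array([.4838,.0929,.126]);R=Rdown('y')
for th in [.5,.3,.15,0]:
    u=ex*np.cos(th)+ez*np.sin(th);n=-ex*np.sin(th)+ez*np.cos(th)
    P=C+.085*u+.011*n-np.sin(th)*(.011*ex+.008*ez)+.073*ez
    print(th,P.round(3),*inc(s,P,R))
```

```text
[0.54758744 0.08552547 0.24485344] [-0.70240301 -0.52286832  1.8537509 ]
0.5 [0.548 0.086 0.246] [ 0.02  0.08 -0.07] [-0.001 -0.002 -0.006]
0.3 [0.558 0.085 0.232] [-1.05  0.09  1.26] [-0.001 -0.002 -0.006]
0.15 [0.564 0.085 0.221] [-1.66  0.1   2.34] [-0.001 -0.002 -0.006]
0 [0.568 0.084 0.21 ] [-2.09  0.1   3.48] [-0.001 -0.002 -0.006]
```

View pics/s8.png

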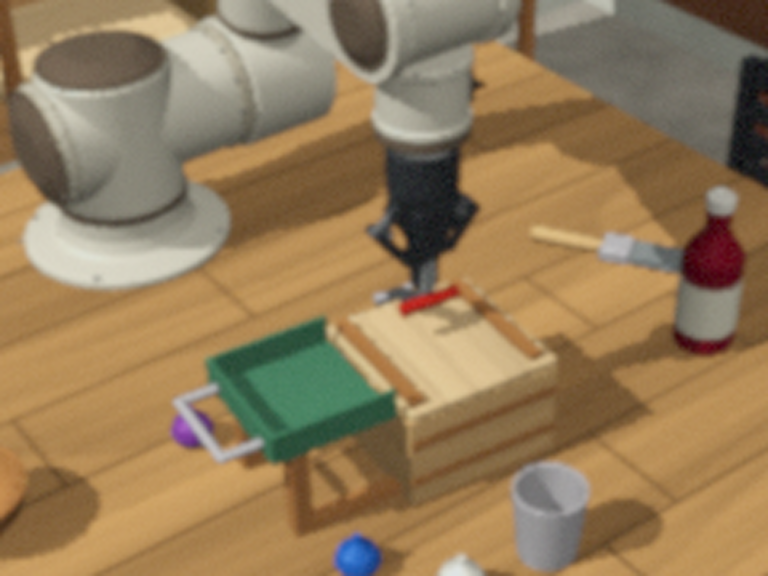

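Call:
drive_tool(increments=[[0,-0.5,0.1,0.6,0,0,0],[0,-1,0.1,1.25,0,0,0],[0,-1.4,0.1,1.8,0,0,0],[0,-1.7,0.1,2.35,0,0,0],[0,-1.9,0.1,2.9,0,0,0],[0,-2,0.1,3.3,0,0,0],[0,-2,0.1,3.5,0,0,0],[0,-2,0.1,3.6,0,0,0]])

```text
time: 15.65
tcp_pos: [0.5676, 0.0843, 0.2093]
tcp_rot: [[-0.994, 0.107, -0.001], [0.107, 0.994, -0.001], [0.001, -0.001, -1.0]]
ft_force: [-3.5, -0.7, 10.7]
gripper_width: -0.0002
```

Call:
drive_tool(increments=[[0,0,0,0.1,0,0,0],[0,0,0,0.15,0,0,0],[0,0,0,0.15,0,0,0]])

```text
time: 15.95
tcp_pos: [0.5676, 0.0843, 0.2091]
tcp_rot: [[-0.994, 0.107, -0.0], [0.107, 0.994, -0.001], [0.0, -0.001, -1.0]]
ft_force: [-6.5, -0.5, 14.7]
gripper_width: 0.0001
```

Call:
drive_tool(increments=[[0,0,0,-2,0,0,0],[0,0,0,-6,0,0,0],[0,2,0,-11,0,0,0],[0,6,0,-16,0,0,0],[0,10,0,-20,0,0,0],[0,14,0,-20,0,0,0],[0,16,0,-20,0,0,0],[0,16,0,-20,0,0,0]])

```text
time: 16.75
tcp_pos: [0.4058, 0.1021, 0.4111]
tcp_rot: [[-0.994, 0.107, 0.004], [0.107, 0.994, -0.001], [-0.004, -0.0, -1.0]]
ft_force: [-0.0, -0.4, -0.4]
gripper_width: 0.0
```

Run:
```python
from cap import *
cap('scene','s9',(150,90,240,180),3.2)
cap('top','t9',(170,130,200,150),4)
cap('wrist','w9')
s=r.sense();print(s['time'],s['tcp_pos'],s['ft_force'])
for n in ('top9','wrist9','scene9'):
    z=np.load({'top9':'t9','wrist9':'w9','scene9':'s9'}[n]+'.npz');c={k[2:]:z[k] for k in z.files if k.startswith('c_')}
    p=z['p'];d=z['d'];hsv=cv2.cvtColor(p,cv2.COLOR_RGB2HSV)
    m=cv2.inRange(hsv,(0,180,110),(4,255,255))|cv2.inRange(hsv,(177,180,110),(180,255,255))
    v,u=np.nonzero(m);P=pts(c,d,u,v)
    k=(abs(P[:,0]-.57)<.04)&(abs(P[:,1]-.084)<.06);P=P[k];print(n,len(P),np.median(P,0) if len(P) else '', P[:,2].max() if len(P) else '')
    # lid heights at crate-local points
    for a,b in [(.05,-.05),(.05,.04),(.07,0),(-.05,-.05),(-.05,.04),(.05,-.074),(.05,.07)]:
        X=np.array([.5793,.0831,.121])+a*ex+b*ey;q=proj(c,X);uu,vv=int(round(q[0])),int(round(q[1]))
        if 0<=uu<560 and 0<=vv<420: print('  ',a,b,pts(c,d,np.array([uu]),np.array([vv]))[0].round(3)[2])
```

```text
16.9 [0.40876478 0.10171753 0.40914204] [ 0.9065217  -0.90301513  0.4781226 ]
top9 0  
   0.05 -0.05 0.117
   0.05 0.04 0.121
   0.07 0 0.118
   -0.05 -0.05 0.703
   -0.05 0.04 0.71
   0.05 -0.074 0.125
   0.05 0.07 0.126
wrist9 0  
   0.05 -0.05 0.394
   0.05 0.04 0.393
   0.07 0 0.374
   -0.05 -0.05 0.121
   -0.05 0.04 0.119
   0.05 -0.074 0.388
   0.05 0.07 0.389
scene9 44 [0.57021899 0.07968846 0.13500243] 0.14016498446777742
   0.05 -0.05 0.118
   0.05 0.04 0.119
   0.07 0 0.124
   -0.05 -0.05 0.118
   -0.05 0.04 0.123
   0.05 -0.074 0.13
   0.05 0.07 0.128
```

View pics/s9.png

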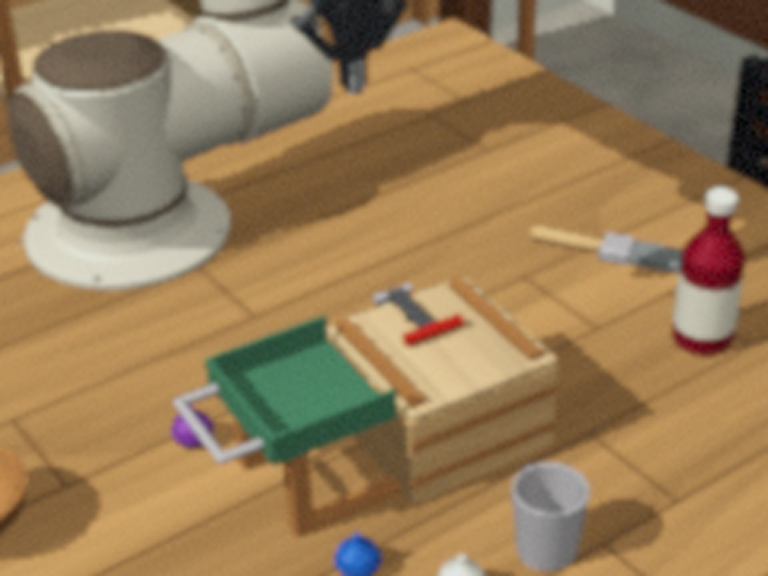

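View pics/t9.png

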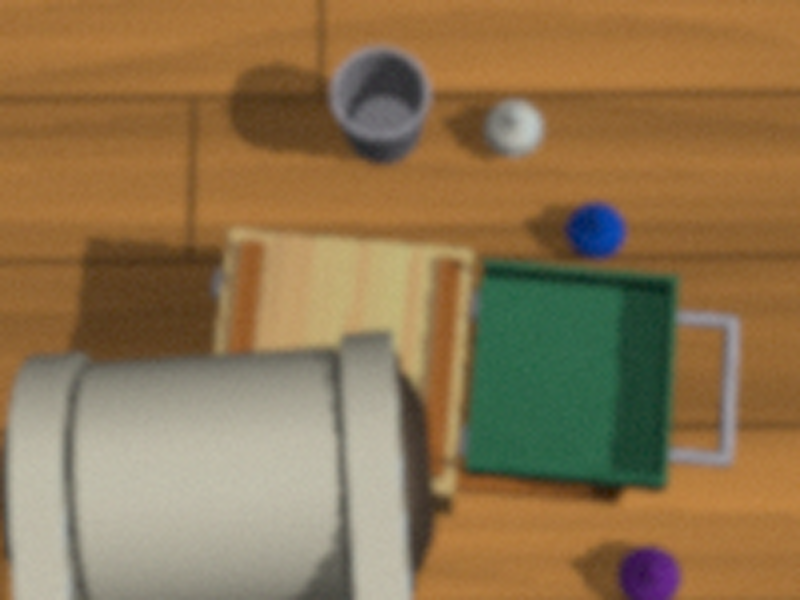

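View pics/w9.png

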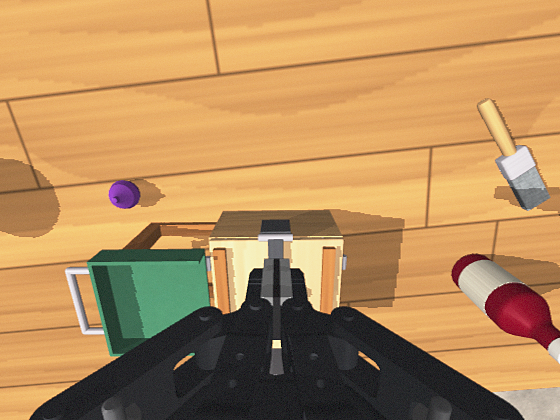

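Run:
```python
from plant import r
print(r.finish_job())
```

```text
the job is handed in; nothing more can be done
None
```

The job is handed in at 16.9 s of the 72 s allowed. I gripped the tray bar and lifted it to about 0.7 rad. All four onions slid into the crate, and I let the tray back down level. I then pushed the lid shut from behind and pressed it flat. Only after that did I swing the clamp down onto it and back the arm away.

**Last checks**
- **Onions:** before the lid was shut, the top view showed three brown onions and the red one on the crate floor. The tray was empty and level.
- **Lid:** outer-face depth readings were 0.117–0.124 m (0.121 m expected), and my fingertips had met the lid at 0.1205 m. Top-camera readings on the battens were 3–4 mm below the expected 0.129 m, which I put down to depth noise.
- **Clamp:** the fingertips stopped on the grip at 0.136 m (0.137 m expected) with about 15 N. The final scene depth put the grip's top at about 0.140 m at most.
- **Other items:** in the last pictures the cup, bottle, brush and decoy onions stood where they began. I did not move near the bowl, and only its edge shows in the last pictures.

The highest wrist force reported at the end of a move was about 41 N, with the fingertips pressing the lid shut.

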